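# Open the fume filter box for a filter change

### The job

Open the small white fume filter box so that its filter can be changed: push both orange turn buttons aside until they are well clear of the blue cover panel, then lift the panel out of its frame by its black handle and set it down gently, not dropped, handle up and lying flat inside the steel tray. Leave the buttons turned aside, and do not knock the specimen cup, the white bottle or the slide carton about.

Things in the scene. Friction and masses are not known exactly. Their poses are not given: they have to be found in the camera images.
- filter_box: White fume filter box, fixed to the bench, 136 (x) x 198 (y) x 80 mm high; origin at the centre of its underside, z up, its slotted front looks to its -x; a grey duct stub of 52 mm diameter reaches 22 mm out of its back. In its top is an opening of 104 x 134 mm in which the cover panel lies flush, on a ledge 8 mm below the top. The rim is 16 mm wide at front and back and 32 mm at the two sides. One orange turn button sits on each side rim.
- cover_panel: Loose blue panel, 100 (x) x 130 (y) x 8 mm, 250 g (about +-25 percent); origin at the centre of its underside, z up. In the box it has 2 mm of play all round, its underside 72 mm above the bench. On its middle stands a black bow handle: a bar 14 mm thick (x), 64 mm long (y), 14 mm high, its top 39 mm above the panel's upper face, with 25 mm free under the bar between the two posts. It cannot come up while a button lies over it.
- panel_handle (a point): Centre of the bar of the panel's handle, 40 mm above the panel's underside; axes as the panel's.
- left_button (a joint): Angle of the orange turn button on the box's +y side about its vertical pivot. 0: it points at the panel's middle (to -y of the box), reaching 19 mm over the panel; positive is anticlockwise from above. It starts within 0.4 of 0, turns either way to stops at +-1.9, stays where it is left (stiff pivot, about 0.04 N m, some 1.5 N at the fin) and is clear of the panel beyond +-1.17 (67 degrees); +-1.57 lies along the box's side.
- right_button (a joint): The same for the button on the box's -y side; at 0 it points to +y of the box. Positive is anticlockwise from above.
- left_pivot (a point): Pivot of the left button, 85 mm to +y of the box's middle, 82 mm above the bench, at the underside of the button. The button is a flat bar 14 mm wide and 6 mm thick that reaches 39 mm from the pivot; on it stands a fin for the finger, 8 mm thick, from 8 to 36 mm from the pivot, its top 22 mm above the button's underside (104 mm above the bench).
- left_tip (a point): On top of the fin of the left button, 32 mm from the pivot.
- right_pivot (a point): Pivot of the right button, 85 mm to -y of the box's middle; the button is made as the left one.
- right_tip (a point): On top of the fin of the right button, 32 mm from the pivot.
- steel_tray: Open stainless steel tray, fixed to the bench on the robot's right, 160 (x) x 190 (y) x 20 mm high, walls and floor 4 mm thick; origin at the centre of its underside. The panel fits inside with 26 mm to spare on each side; lying there its underside is 4 mm above the bench.
- specimen_cup: Specimen cup with yellow lid, 39 mm across, 48 mm high, behind, between box and tray; origin under its centre. Leave alone.
- white_bottle: White reagent bottle with black cap, 33 mm across, 85 mm high, behind the box; origin under its centre. Leave alone.
- slide_carton: Open white card box with green clips, 70 x 88 x 24 mm, behind the box; origin under its centre. Leave alone.
There are look-alikes about, which are no part of the job. Several things have the shape of the cover_panel; the one meant has the colours described above.

How it is judged:
By the outcome, as a careful person would: the job done as asked, in the order asked, and still so for the second after the job is handed in, with the robot touching nothing.
It also fails if it takes over 69 s, if anything falls off the work surface, if the arm or the gripper's body presses on something with over 40 N, if the wrist force passes 120 N, or if a joint passes its speed limit or range.

### The arm

A 6-joint arm with a two-finger parallel gripper is mounted at the origin on a cart in front of the work surface, level with it; the furniture and walls round the work are solid. World frame = base frame: x ahead of the robot, y to its left, z up, the work surface at z = 0. Lengths are in mm, angles in degrees, forces in N, time in s.
With the tool pointing down it reaches from about 375 to 750 mm from the base axis. Payload 9 kg.
Tool frame: the origin (TCP) lies midway between the tips of the shut fingers; the grasp point (between the pads) lies arm.hold_point_z behind it (arm.hold_point_z is the distance from the TCP to the grasp point, in mm); z points along the fingers, y is the line along which they close (so a half turn about z gives the same grasp; the last joint's range is limited). The gripper opens to 85 mm and grips with 20 to 120 N. Pads are 22 mm wide; open, the fingers measure 114 mm over their backs; the gripper's body (76 mm by 85 mm) begins 54 mm behind the grasp point. The pads swing forward as they close: fully open they stand 13 mm farther back than shut.
Start: joints at [51.755, 5.964, 5.575, 89.605, 0, 77.527], TCP at [260.88, 540.35, 231.331] pointing down, gripper open.
Joint ranges: [-171.21, 171.21], [-48.23, 106.86], [-62.78, 66.21], [-105.2, 120.99], [-86.42, 89.51], [-180, 180]. Speed limits (degrees/s): [127.2, 127.2, 147.25, 180, 180, 180].

### API

Orientations are given as a 3x3 rotation matrix whose columns are the frame's x, y, z axes.
In Python, from cell import arm, grab_frame, camera_model gives the robot as it stands. The module is installed in compiled form; this text tells all that it offers.
- The arm moves only by the tool drive_tool, never from a script. Its argument "commands" is a list of rows, each a list of 4 numbers: the shift along the tool's x, y, z each as a share of 200 mm, from -1 to 1, then the turn about the tool's z as a share of pi rad, from -1 to 1. In form: [[tx, ty, tz, roll], ...]. A call has 1 to 10 rows; each row is the pose to reach, as a shift and turn from the pose commanded when the call began, along the tool's axes at that moment, turning the shorter way round; what a row does not reach only later rows make up. A row lasts 1/10 s, in which the tool goes at most 50 mm and 8.59 degrees, less where a joint would pass 70% of its speed; a pose out of reach is approached as far as the arm can. A call with a number of a shift or a turn outside -1 to 1 is refused whole. A call with a gripper value outside its range is refused whole. "gripper" is the closure, from 0 (fully open) to 1 (shut), set as the call begins (left out, the last holds). The fingers move at their own pace and stop on an object; the grip force is fixed at half the most. Time passes only in rows, so rows that repeat a pose let the fingers close. It gives the time, the measured TCP pose, the force, the opening and the grip force at its end, in the units of the state.
- arm.state(): the state, without advancing time (a new reading comes with each control period).
- grab_frame(name): name is "side" or "top"; returns the picture (480x640x3 uint8, red, green, blue); there is no depth.
- camera_model(name): a dict with "mtx" (3x3 intrinsics, pixels), "extrinsics" (4x4, takes a point from world to camera coordinates). Camera axes: x right, y down, z forward; pixel columns grow to the right and rows downward; lengths in mm; the calibration is good to about 2 mm. A picture is of the moment at which its call begins. camera_model takes no time and is no camera call.
- arm.sign_off(): hands the job in; it is judged then, once.
The state is a dict: "time_s": time; "qpos": joint angles; "joint_velocities": joint speeds; "effort": joint torques, N m; "eef_pos": TCP position; "ee_rot": TCP orientation; "ft_force": force on the tool from outside, world axes, zero at the start; "wrist_torque": the same for the moment, N m; "finger_gap": opening from 0.0 (shut) to 1.0 (fully open); "gripper_force": force on a finger pad.
Only numpy, scipy, OpenCV 4.12 (cv2) and the standard library are available. Lean on these libraries where they do the work, as an engineer would, in place of code of your own. Each camera call takes 0.05 s, during which the arm holds its last target. There are 200 camera calls.

## Working session

There is one attempt and no reset: what is moved stays moved. The work goes in short steps, Python scripts to look and compute and a tool call to move; the robot and the scene stay as the last step left them, time stands still between calls to the robot, and variables do not carry over. Pictures are saved under pics/ and viewed, at most 10 in all, crops included, and the job is handed in when it is done.

Besides the shell and the picture viewer there is one more tool, called in YAML: its name, and indented under it one key for each argument. drive_tool: Moves the arm, as the interface text tells. Shift numbers are shares of 200 mm and turn numbers shares of pi rad, none past 1 either way. Its arguments: {"type":"object","properties":{"commands":{"type":"array","items":{"type":"array","items":{"type":"number","minimum":-1,"maximum":1}}},"gripper":{"type":"number"}},"required":["commands"]}

```bash
mkdir -p pics; python3 - <<'E'
from cell import arm,grab_frame,camera_model
import cv2,numpy as np
for n in("top","side"):
    cv2.imwrite(f"pics/{n}0.png",grab_frame(n)[:,:,::-1]); m=camera_model(n); print(n,np.round(m["mtx"],1).tolist(),np.round(m["extrinsics"],4).tolist())
s=arm.state(); print(s, arm.hold_point_z)
E
```

```text
top [[528.5, 0.0, 327.6], [0.0, 528.5, 232.3], [0.0, 0.0, 1.0]] [[0.0086, -0.9997, 0.0223, -153.0268], [-0.983, -0.0125, -0.1833, 620.6319], [0.1835, -0.0203, -0.9828, 946.5048], [0.0, 0.0, 0.0, 1.0]]
side [[525.5, 0.0, 312.9], [0.0, 525.5, 248.4], [0.0, 0.0, 1.0]] [[-0.9996, -0.0252, 0.0099, 605.9776], [-0.0222, 0.5516, -0.8338, 159.4426], [0.0155, -0.8337, -0.552, 925.6868], [0.0, 0.0, 0.0, 1.0]]
{'time_s': 0.1, 'qpos': array([ 5.17555665e+01,  5.99507069e+00,  5.53194579e+00,  8.96045325e+01,
       -4.64716120e-04,  7.75266300e+01]), 'joint_velocities': array([-0.02601311, -0.03145125,  0.25723051, -0.03005304,  0.0599151 ,
       -0.13447939]), 'effort': array([ 6.97623662e-03, -5.58204067e+01,  5.04722357e+01,  1.28658215e-02,
       -3.06082957e-04,  9.19543908e-06]), 'eef_pos': array([260.67348249, 540.08882771, 230.60551313]), 'ee_rot': array([[-9.00538377e-01,  4.34775926e-01, -7.24593670e-04],
       [ 4.34776460e-01,  9.00537928e-01, -9.32429120e-04],
       [ 2.47126348e-04, -1.15472448e-03, -9.99999303e-01]]), 'ft_force': array([ 1.41669669, -0.86637299, -0.34742491]), 'wrist_torque': array([-0.05458634, -0.04322197,  0.0402205 ]), 'gripper_force': 0.0, 'finger_gap': 1.0055731442936546} 18.700000000000003
```

View pics/top0.png

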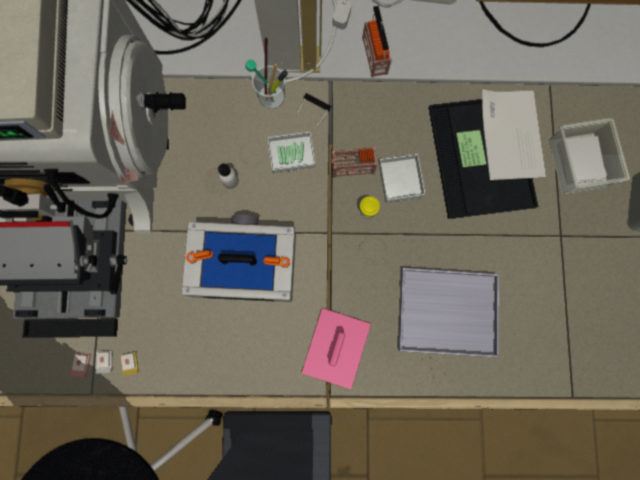

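View pics/side0.png

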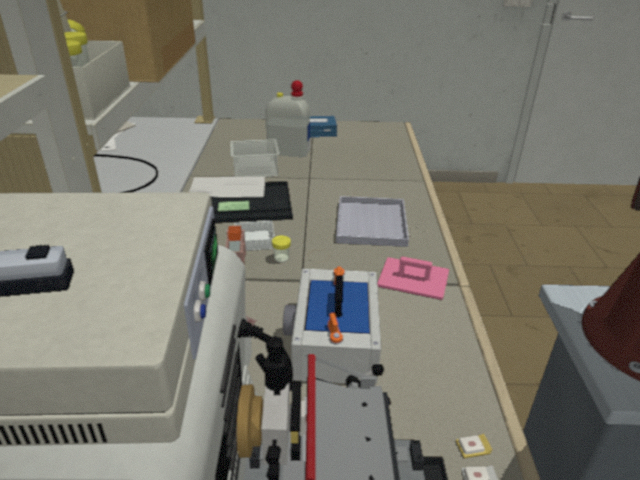

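The top view shows these candidates:
- **Panel:** the blue panel with a black handle is in the white box at about (238,260). The pink look-alike at (337,348) lies loose on the bench.
- **Buttons:** the orange turn buttons are at about (198,257) and (277,262). The orange racks at (355,162) and (377,45) are not buttons.
- **Tray:** the steel tray is at about (448,311). The white tray at (403,177) and the bin at (590,155) are look-alikes.

I choose the blue panel and the steel tray. The side view agrees, with the box at (337,310) and the tray at (372,220).

```bash
cat > h.py <<'E'
import cv2,numpy as np
from cell import arm,grab_frame,camera_model
def ray(n,u,v,z):
    m=camera_model(n);E=np.array(m["extrinsics"]);R,t=E[:3,:3],E[:3,3]
    c=-R.T@t; d=R.T@np.linalg.solve(np.array(m["mtx"]),[u,v,1.]); return (c+d*(z-c[2])/d[2])
def proj(n,p):
    m=camera_model(n);E=np.array(m["extrinsics"]);q=np.array(m["mtx"])@(E[:3,:3]@np.array(p)+E[:3,3]);return q[:2]/q[2]
def blobs(img,lo,hi,amin=20,roi=None):
    h=cv2.cvtColor(img,cv2.COLOR_RGB2HSV);k=cv2.inRange(h,lo,hi)
    if roi: 
        z=np.zeros_like(k);x0,y0,x1,y1=roi;z[y0:y1,x0:x1]=k[y0:y1,x0:x1];k=z
    c,_=cv2.findContours(k,cv2.RETR_EXTERNAL,cv2.CHAIN_APPROX_NONE)
    return [a for a in c if cv2.contourArea(a)>=amin]
BLUE=((105,120,50),(125,255,255));OR=((5,150,120),(18,255,255))
E
python3 - <<'E'
from h import *
t=cv2.imread("pics/top0.png")[:,:,::-1].copy();s=cv2.imread("pics/side0.png")[:,:,::-1].copy()
for n,im,roi in(("top",t,(170,205,310,310)),("side",s,(270,255,400,360))):
    for nm,c,z in(("blue",BLUE,80),("or",OR,100)):
        for b in blobs(im,*c,15,roi):
            r=cv2.minAreaRect(b);print(n,nm,cv2.contourArea(b),np.round(r[0],1),np.round(r[1],1),round(r[2],1),[np.round(ray(n,*p,z)[:2],0).tolist() for p in cv2.boxPoints(r)])
# white box top, tray
h=cv2.cvtColor(t,cv2.COLOR_RGB2HSV)
w=np.zeros((480,640),np.uint8);w[205:310,170:310]=cv2.inRange(h,(0,0,185),(180,60,255))[205:310,170:310]
c=max(cv2.findContours(w,0,1)[0],key=cv2.contourArea);r=cv2.minAreaRect(c);print("box",r,[np.round(ray("top",*p,80)[:2],0).tolist() for p in cv2.boxPoints(r)])
k=np.zeros((480,640),np.uint8);k[255:370,385:515]=cv2.inRange(h,(112,15,60),(140,90,255))[255:370,385:515]
c=max(cv2.findContours(k,0,1)[0],key=cv2.contourArea);r=cv2.minAreaRect(c);print("tray",r,[np.round(ray("top",*p,20)[:2],0).tolist() for p in cv2.boxPoints(r)])
for nm,(u,v),z in(("cup",(370,205),48),("bottle",(226,170),85),("carton",(292,152),24),("micro",(125,230),60),("stage",(118,335),60)):print(nm,np.round(ray("top",u,v,z)))
a=cv2.resize(t[205:310,170:310],None,fx=5.5,fy=5.5,interpolation=2);cv2.imwrite("pics/crop.png",a[:,:,::-1])
E
```

```text
top blue 3514.5 [238.1 260.5] [71.9 54.2] 2.8 [[516.0, 84.0], [617.0, 84.0], [612.0, -49.0], [511.0, -47.0]]
top or 161.5 [276.5 261.5] [ 9. 25.] 90.0 [[568.0, -31.0], [568.0, -76.0], [552.0, -77.0], [552.0, -32.0]]
top or 162.5 [198.5 254.9] [ 9.9 25.7] 73.6 [[572.0, 111.0], [586.0, 68.0], [568.0, 62.0], [555.0, 105.0]]
side blue 1269.5 [352.5 307. ] [50. 31.] 90.0 [[566.0, -39.0], [511.0, -41.0], [519.0, 88.0], [567.0, 90.0]]
side blue 1112.5 [321.1 305.5] [26.7 50.1] 6.3 [[617.0, 84.0], [612.0, -45.0], [565.0, -39.0], [576.0, 90.0]]
side or 113.0 [335.6 327. ] [28.3 10.2] 87.5 [[579.0, 69.0], [563.0, 67.0], [562.0, 130.0], [577.0, 132.0]]
side or 46.0 [339.  270.5] [7. 8.] 90.0 [[570.0, -56.0], [556.0, -56.0], [556.0, -35.0], [570.0, -35.0]]Traceback (most recent call last):
  File "<stdin>", line 10, in <module>
ValueError: max() iterable argument is empty
```

```bash
python3 - <<'E'
from h import *
t=cv2.imread("pics/top0.png")[:,:,::-1].copy()
a=cv2.resize(t[205:310,170:310],None,fx=5.5,fy=5.5,interpolation=2);cv2.imwrite("pics/crop.png",a[:,:,::-1])
h=cv2.cvtColor(t,cv2.COLOR_RGB2HSV);print(h[285,190],h[230,280],h[310,450],h[350,300])
def big(lo,hi,x0,y0,x1,y1,z,nm):
    w=np.zeros((480,640),np.uint8);w[y0:y1,x0:x1]=cv2.inRange(h,lo,hi)[y0:y1,x0:x1]
    c=cv2.findContours(w,0,1)[0]
    if not c: print(nm,"none");return
    r=cv2.minAreaRect(max(c,key=cv2.contourArea));q=np.array([ray("top",*p,z)[:2] for p in cv2.boxPoints(r)])
    print(nm,np.round(r[0]+r[1]+(r[2],),1),np.round(q).tolist(),np.round(q.mean(0),1))
big((0,0,150),(180,40,255),170,205,310,310,80,"box")
big((112,15,40),(140,110,255),385,255,515,370,20,"tray")
big((0,0,0),(180,255,50),210,240,265,275,112+0,"handle")
big((22,150,100),(35,255,255),340,180,400,225,48,"cup")
for nm,(u,v),z in(("bottle",(226,170),85),("carton",(292,152),24),("micro",(165,130),150),("micro2",(150,230),60),("stage",(124,230),80),("stage",(118,335),40)):print(nm,np.round(ray("top",u,v,z)))
E
```

```text
[ 27  14 170] [ 23  13 171] [124  12 153] [ 23  48 132]
box [237.4 260.6 108.   71.2   2.9] [[502.0, 117.0], [634.0, 119.0], [626.0, -82.0], [494.0, -78.0]] [564.2  19.1]
tray [434.5 343.5  17.   27.   90. ] [[432.0, -328.0], [432.0, -380.0], [400.0, -379.0], [400.0, -327.0]] [ 415.9 -353.5]
handle [237.  258.5  38.1  10.    2.1] [[555.0, 49.0], [573.0, 49.0], [571.0, -18.0], [553.0, -18.0]] [563.   15.3]
cup [369.5 205.5  19.   19.   90. ] [[697.0, -209.0], [698.0, -246.0], [660.0, -246.0], [659.0, -209.0]] [ 678.5 -227.7]
bottle [735.  47.  85.]
carton [793. -74.  24.]
micro [787. 147. 150.]
micro2 [622. 189.  60.]
stage [618. 230.  80.]
stage [427. 241.  40.]
```

View pics/crop.png

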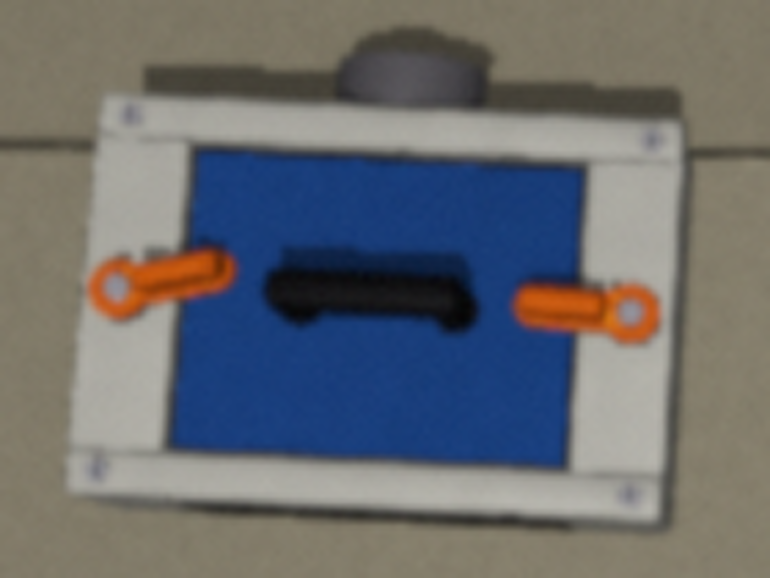

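The crop confirms the blue panel with a black bar handle. The left pivot is at crop (116,288) with its fin tilted about 15° toward +x. The right pivot is at (630,312) and its button is near 0. I plan to push both fins toward +x with the fingers shut.

```bash
python3 - <<'E'
from h import *
for nm,u,v in(("L",116,288),("R",630,312),("Ltip",228,265),("Rtip",520,302)):
    z=88 if len(nm)==1 else 100
    print(nm,np.round(ray("top",170+u/5.5,205+v/5.5,z),1))
for p in((402,267),(498,272),(497,356),(398.5,350)):print("tray",np.round(ray("top",*p,20),1))
t=cv2.imread("pics/top0.png")
g=cv2.cvtColor(t,cv2.COLOR_BGR2HSV);k=np.zeros((480,640),np.uint8);k[250:375,380:520]=((g[...,0]>100)&(g[...,1]>5))[250:375,380:520]*255
k=cv2.morphologyEx(k,cv2.MORPH_CLOSE,np.ones((5,5)))
c=max(cv2.findContours(k,0,1)[0],key=cv2.contourArea);r=cv2.minAreaRect(c);print(r,[np.round(ray("top",*p,20)[:2]).tolist() for p in cv2.boxPoints(r)])
E
```

```text
L [567.3 102.4  88. ]
R [561.2 -67.7  88. ]
Ltip [573.7  63.4 100. ]
Rtip [562.6 -32.4 100. ]
tray [ 562.2 -293.7   20. ]
tray [ 554.5 -482.8   20. ]
tray [ 393.5 -472.7   20. ]
tray [ 403.2 -284.2   20. ]
((449.3819580078125, 311.865966796875), (100.84884643554688, 83.3395767211914), 3.6214849948883057) [[403.0, -280.0], [562.0, -293.0], [552.0, -491.0], [392.0, -473.0]]
```

drive_tool:
  commands:
    - [0.15,-0.9,0,0.1]
    - [0.15,-0.9,0,0.2]
    - [0.15,-0.9,0,0.3]
    - [0.15,-0.9,0,0.37]
    - [0.15,-0.9,0,0.37]
    - [0.15,-0.9,0,0.37]
    - [0.15,-0.9,0,0.37]
    - [0.15,-0.9,0,0.37]
    - [0.15,-0.9,0,0.37]
  gripper: 1

```text
time_s: 1.0
eef_pos: [155.5, 391.2, 231.1]
ee_rot: [[0.043, 0.999, -0.0], [0.999, -0.043, -0.0], [-0.0, -0.0, -1.0]]
ft_force: [0.2, -0.1, 1.2]
finger_gap: -0.002
gripper_force: 0.0
```

drive_tool:
  commands:
    - [-0.92,0.98,0,0]
    - [-0.92,0.98,0,0]
    - [-0.92,0.98,0,0]
    - [-0.92,0.98,0,0]
    - [-0.92,0.98,0,0]
    - [-0.92,0.98,0,0]
    - [-0.92,0.98,0,0]
    - [-0.92,0.98,0,0]

```text
time_s: 1.8
eef_pos: [343.6, 199.3, 231.1]
ee_rot: [[0.04, 0.999, -0.001], [0.999, -0.04, 0.0], [0.0, -0.001, -1.0]]
ft_force: [-0.3, 0.1, -0.0]
finger_gap: -0.0
gripper_force: 0.0
```

drive_tool:
  commands:
    - [-0.585,0.98,0,0]
    - [-0.585,0.98,0,0]
    - [-0.585,0.98,0,0]
    - [-0.585,0.98,0,0]
    - [-0.585,0.98,0,0]
    - [-0.585,0.98,0,0]
    - [-0.585,0.98,0.2,0]
    - [-0.585,0.98,0.45,0]
    - [-0.585,0.98,0.45,0]
    - [-0.585,0.98,0.45,0]

```text
time_s: 2.8
eef_pos: [533.8, 75.7, 142.0]
ee_rot: [[0.039, 0.999, -0.001], [0.999, -0.039, 0.0], [0.0, -0.001, -1.0]]
ft_force: [0.2, -1.1, 1.7]
finger_gap: 0.001
gripper_force: 0.0
```

```bash
python3 - <<'E'
from h import *
a=grab_frame("top")[180:330,140:340];b=grab_frame("side")[220:370,240:440]
cv2.imwrite("pics/c2.png",np.vstack([cv2.resize(x,None,fx=2,fy=2,interpolation=2) for x in(a,b)])[:,:,::-1]);s=arm.state();print(s["eef_pos"])
E
```

```text
[536.06912109  74.99307827 144.67585938]
```

View pics/c2.png

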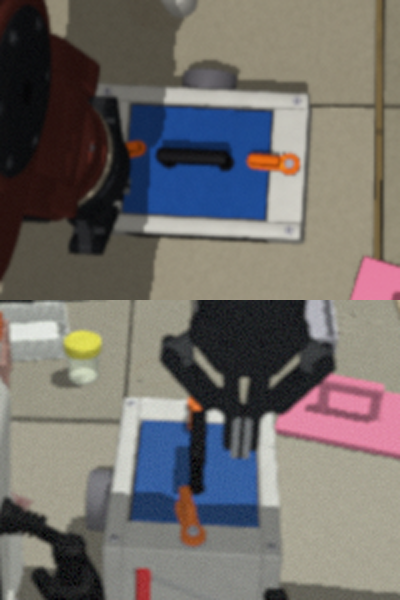

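The shut fingers hang just in front (-x) of the left fin, at (240,435) in the lower half, with the handle and pink panel clear. Next I go down and sweep.

drive_tool:
  commands:
    - [0,0,0.12,0]
    - [0,0,0.235,0]
    - [0,0,0.235,0]
    - [0,0.06,0.235,0]
    - [0,0.12,0.235,0]
    - [0,0.17,0.235,0]
    - [0,0.21,0.235,0]
    - [0.02,0.23,0.235,0]
    - [0.04,0.24,0.235,0]
    - [0.055,0.24,0.235,0]

```text
time_s: 3.9
eef_pos: [584.1, 83.4, 95.2]
ee_rot: [[0.041, 0.999, 0.002], [0.999, -0.041, -0.001], [-0.0, 0.002, -1.0]]
ft_force: [0.7, -2.2, 0.8]
finger_gap: 0.001
gripper_force: 1.2
```

drive_tool:
  commands:
    - [0.015,0,0,0]
    - [0.02,0,0,0]
    - [0.02,0,0,0]

```text
time_s: 4.2
eef_pos: [583.2, 87.7, 94.4]
ee_rot: [[0.041, 0.999, 0.0], [0.999, -0.041, 0.0], [0.0, 0.0, -1.0]]
ft_force: [-0.2, -0.8, 0.7]
finger_gap: -0.002
gripper_force: 0.3
```

drive_tool:
  commands:
    - [-0.02,0,-0.05,0]
    - [-0.03,0,-0.26,0]
    - [-0.05,0,-0.26,0]
    - [-0.65,-0.245,-0.26,0]
    - [-0.65,-0.245,-0.26,0]
    - [-0.65,-0.245,-0.26,0]
    - [-0.65,-0.245,-0.26,0]
    - [-0.65,-0.245,-0.26,0]

```text
time_s: 5.0
eef_pos: [529.0, -41.1, 146.9]
ee_rot: [[0.043, 0.999, 0.001], [0.999, -0.043, 0.0], [0.0, 0.001, -1.0]]
ft_force: [-0.8, 0.3, 0.4]
finger_gap: 0.0
gripper_force: 0.0
```

```bash
python3 - <<'E'
from h import *
a=grab_frame("top")[180:330,140:340];b=grab_frame("side")[220:370,240:440]
cv2.imwrite("pics/c3.png",np.vstack([cv2.resize(x,None,fx=2,fy=2,interpolation=2) for x in(a,b)])[:,:,::-1]);s=arm.state();print(s["eef_pos"])
E
```

```text
[529.32111077 -39.99609137 146.60789044]
```

View pics/c3.png

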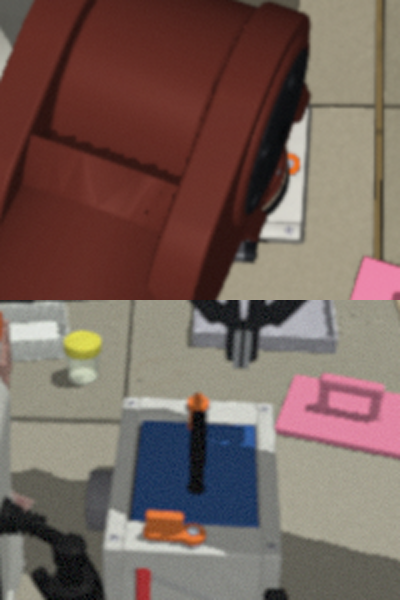

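The left button now lies along +x, well off the panel (lower half, (165,527)). The right button is still to be turned, and the fingers are above its start point.

drive_tool:
  commands:
    - [0,0,0.13,0]
    - [0,0,0.26,0]
    - [0,0,0.26,0]
    - [0,0.06,0.26,0]
    - [0,0.12,0.26,0]
    - [0,0.17,0.26,0]
    - [0,0.21,0.26,0]
    - [-0.02,0.23,0.26,0]
    - [-0.04,0.24,0.26,0]
    - [-0.06,0.24,0.26,0]

```text
time_s: 6.1
eef_pos: [577.6, -54.0, 94.9]
ee_rot: [[0.041, 0.999, 0.002], [0.999, -0.041, 0.002], [0.002, 0.002, -1.0]]
ft_force: [5.5, 8.4, 0.6]
finger_gap: -0.004
gripper_force: 4.4
```

drive_tool:
  commands:
    - [0,0,0,0]
    - [0.01,0,-0.05,0]
    - [0.05,0,-0.3,0]
    - [0.05,0,-0.4,0]
    - [0.05,-0.05,-0.4,0]

```text
time_s: 6.6
eef_pos: [569.4, -45.1, 179.6]
ee_rot: [[0.041, 0.999, 0.007], [0.999, -0.041, -0.003], [-0.003, 0.007, -1.0]]
ft_force: [-0.0, 0.9, -0.4]
finger_gap: -0.002
gripper_force: 0.0
```

drive_tool:
  commands:
    - [0.31,-0.03,0,0]
    - [0.31,-0.03,0,0]
    - [0.31,-0.03,0,0]
    - [0.31,-0.03,0,0]
    - [0.31,-0.03,0,0]
    - [0.31,-0.03,0,0]
  gripper: 0

```text
time_s: 7.2
eef_pos: [563.6, 17.2, 174.3]
ee_rot: [[0.042, 0.999, -0.0], [0.999, -0.042, -0.0], [-0.0, -0.0, -1.0]]
ft_force: [-0.4, 0.6, 0.1]
finger_gap: 0.995
gripper_force: 0.0
```

```bash
python3 - <<'E'
from h import *
b=grab_frame("side")[200:370,220:430];
cv2.imwrite("pics/c4.png",cv2.resize(b,None,fx=3,fy=3,interpolation=2)[:,:,::-1]);s=arm.state();print(s["eef_pos"],s["finger_gap"])
# expected right-button fin for angle -1.57, and pivot, in crop px
for a in(-1.0,-1.2,-1.4,-1.57):
    d=np.array([-np.sin(a),np.cos(a)]);print(a,[np.round((proj("side",[561.2+r*d[0],-67.7+r*d[1],z])-[220,200])*3).tolist() for r,z in((0,88),(39,88),(36,104),(8,104))])
E
```

```text
[563.5900118   17.26152361 174.30151456] 1.0017132194523573
-1.0 [[358.0, 206.0], [303.0, 226.0], [308.0, 202.0], [348.0, 188.0]]
-1.2 [[358.0, 206.0], [297.0, 219.0], [302.0, 196.0], [347.0, 187.0]]
-1.4 [[358.0, 206.0], [294.0, 211.0], [299.0, 189.0], [346.0, 185.0]]
-1.57 [[358.0, 206.0], [293.0, 205.0], [299.0, 183.0], [346.0, 184.0]]
```

View pics/c4.png

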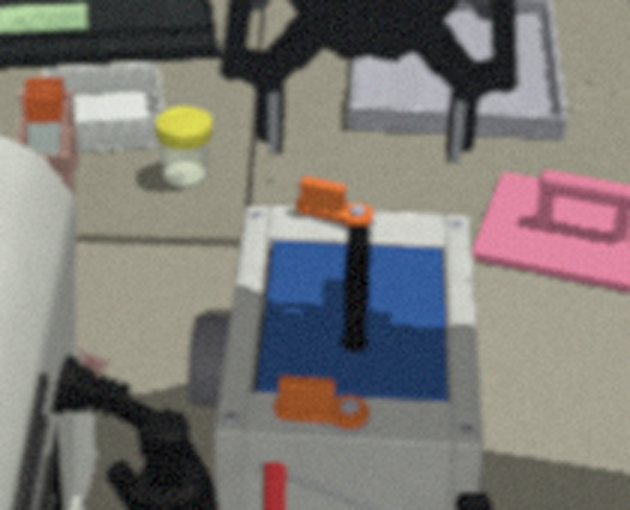

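Both buttons now lie along the sides: right at (330,205), left at (320,400). The panel is uncovered and the open fingers straddle the handle. Next I go down and grip.

drive_tool:
  commands:
    - [0,0,0.2,0]
    - [0,0,0.35,0]
    - [0,0,0.405,0]
    - [0,0,0.405,0]
    - [0,0,0.405,0]

```text
time_s: 7.75
eef_pos: [564.2, 17.8, 94.7]
ee_rot: [[0.042, 0.999, 0.001], [0.999, -0.042, -0.0], [-0.0, 0.001, -1.0]]
ft_force: [0.5, -0.2, 1.3]
finger_gap: 0.999
gripper_force: 0.0
```

drive_tool:
  commands:
    - [0,0,0,0]
    - [0,0,0,0]
    - [0,0,0,0]
    - [0,0,0,0]
    - [0,0,0,0]
    - [0,0,0,0]
    - [0,0,0,0]
    - [0,0,0,0]
  gripper: 1

```text
time_s: 8.55
eef_pos: [563.8, 18.1, 93.7]
ee_rot: [[0.041, 0.999, 0.001], [0.999, -0.041, -0.0], [-0.0, 0.001, -1.0]]
ft_force: [0.2, -0.2, 5.1]
finger_gap: 0.155
gripper_force: 59.3
```

Gripped: gap 0.155 is about 13 mm. I lift slowly.

drive_tool:
  commands:
    - [0,0,-0.02,0]
    - [0,0,-0.05,0]
    - [0,0,-0.1,0]
    - [0,0,-0.15,0]
    - [0,0,-0.25,0]
    - [0,0,-0.35,0]
    - [0,0,-0.45,0]
    - [0,0,-0.5,0]
    - [0,0,-0.5,0]

```text
time_s: 9.45
eef_pos: [564.4, 17.9, 195.3]
ee_rot: [[0.041, 0.999, 0.003], [0.999, -0.041, -0.001], [-0.0, 0.003, -1.0]]
ft_force: [0.5, -0.2, -1.9]
finger_gap: 0.151
gripper_force: 58.8
```

```bash
python3 - <<'E'
from h import *
b=grab_frame("side")[150:370,220:430];
cv2.imwrite("pics/c5.png",cv2.resize(b,None,fx=2.5,fy=2.5,interpolation=2)[:,:,::-1]);s=arm.state();print(s["eef_pos"],s["ft_force"],s["wrist_torque"])
E
```

```text
[563.82651197  18.02078549 193.7667088 ] [-1.11708745 -0.65250981 -3.21255597] [0.04244053 0.02696512 0.01266332]
```

View pics/c5.png

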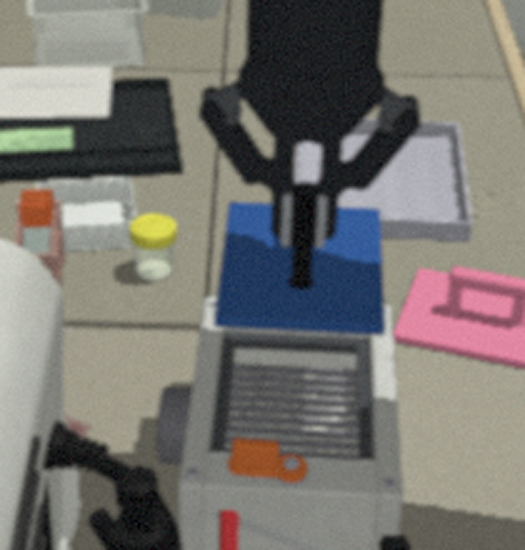

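The panel hangs level from the gripper at (300,270) and the open filter is visible below it. The pick is good, so I carry it to the tray.

drive_tool:
  commands:
    - [-0.1,-0.02,0,0]
    - [-0.25,-0.05,0,0]
    - [-0.4,-0.07,0,0]
    - [-0.55,-0.09,0,0]
    - [-0.7,-0.12,0,0]
    - [-0.85,-0.15,0,0]
    - [-1,-0.17,0,0]

```text
time_s: 10.2
eef_pos: [520.2, -181.1, 191.8]
ee_rot: [[0.041, 0.999, -0.002], [0.999, -0.041, 0.001], [0.001, -0.002, -1.0]]
ft_force: [1.0, -0.1, -1.6]
finger_gap: 0.149
gripper_force: 58.7
```

drive_tool:
  commands:
    - [-0.15,-0.03,0,0]
    - [-0.3,-0.05,0,0]
    - [-0.45,-0.08,0,0]
    - [-0.6,-0.1,0,0]
    - [-0.75,-0.13,0,0]
    - [-0.9,-0.16,0,0]
    - [-1,-0.17,0,0]
    - [-1,-0.17,0,0]
    - [-1,-0.17,0,0]
    - [-1,-0.17,0,0]

```text
time_s: 11.2
eef_pos: [479.1, -377.7, 192.6]
ee_rot: [[0.041, 0.999, -0.001], [0.999, -0.041, 0.001], [0.001, -0.001, -1.0]]
ft_force: [0.9, 0.7, -2.5]
finger_gap: 0.151
gripper_force: 58.7
```

```bash
python3 - <<'E'
from h import *
a=grab_frame("top")[220:400,350:550];b=grab_frame("side")[100:280,280:480]
cv2.imwrite("pics/c6.png",np.vstack([cv2.resize(x,None,fx=1.66,fy=1.66,interpolation=2) for x in(a,b)])[:,:,::-1]);s=arm.state();print(s["eef_pos"],s["ft_force"],s["ee_rot"][:,1])
E
```

```text
[ 479.29438961 -377.7278602   193.11179949] [ 0.02785452 -0.1648114  -2.17046771] [ 9.99190951e-01 -4.02172827e-02 -1.19213152e-04]
```

View pics/c6.png

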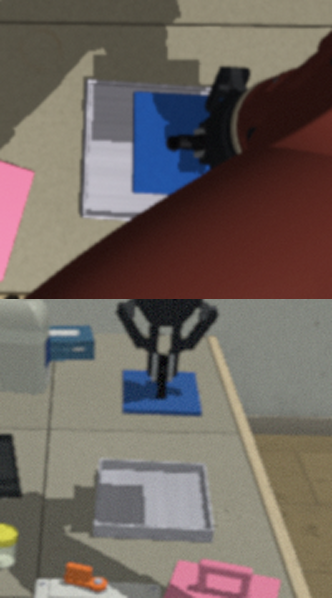

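The held panel hangs over the tray: top view at (170,140) in the upper half, shifted by perspective, and clear in the side view. I centre it 5 mm further to -y and go down in stages.

drive_tool:
  commands:
    - [-0.025,-0.01,0.12,0]
    - [-0.025,-0.01,0.27,0]
    - [-0.025,-0.01,0.42,0]
    - [-0.025,-0.01,0.54,0]
    - [-0.025,-0.01,0.62,0]
    - [-0.025,-0.01,0.68,0]
    - [-0.025,-0.01,0.73,0]
    - [-0.025,-0.01,0.76,0]
    - [-0.025,-0.01,0.78,0]
    - [-0.025,-0.01,0.78,0]

```text
time_s: 12.3
eef_pos: [476.9, -383.7, 37.3]
ee_rot: [[0.041, 0.999, 0.0], [0.999, -0.041, 0.0], [0.0, 0.0, -1.0]]
ft_force: [-0.2, 0.8, -1.5]
finger_gap: 0.154
gripper_force: 58.7
```

drive_tool:
  commands:
    - [0,0,0.01,0]
    - [0,0,0.02,0]
    - [0,0,0.03,0]
    - [0,0,0.04,0]
    - [0,0,0.045,0]
    - [0,0,0.05,0]
    - [0,0,0.055,0]
    - [0,0,0.055,0]

```text
time_s: 13.1
eef_pos: [476.8, -383.6, 26.1]
ee_rot: [[0.041, 0.999, -0.0], [0.999, -0.041, 0.0], [0.0, -0.0, -1.0]]
ft_force: [-0.5, 0.2, -0.7]
finger_gap: 0.155
gripper_force: 58.7
```

drive_tool:
  commands:
    - [0,0,0.003,0]
    - [0,0,0.006,0]
    - [0,0,0.006,0]

```text
time_s: 13.4
eef_pos: [476.9, -383.7, 25.7]
ee_rot: [[0.041, 0.999, 0.0], [0.999, -0.041, -0.0], [-0.0, 0.0, -1.0]]
ft_force: [-2.3, 2.9, 4.8]
finger_gap: 0.15
gripper_force: 59.6
```

It is down, with about 6 N of contact. I release and rise.

drive_tool:
  commands:
    - [0,0,0,0]
    - [0,0,0,0]
    - [0,0,0,0]
    - [0,0,0,0]
    - [0,0,0,0]
    - [0,0,0,0]
    - [0,0,0,0]
  gripper: 0

```text
time_s: 14.1
eef_pos: [476.8, -383.6, 25.1]
ee_rot: [[0.041, 0.999, 0.0], [0.999, -0.041, 0.0], [0.0, 0.0, -1.0]]
ft_force: [-0.2, -0.6, -0.1]
finger_gap: 1.0
gripper_force: 0.0
```

drive_tool:
  commands:
    - [0,0,-0.05,0]
    - [0,0,-0.15,0]
    - [0,0,-0.35,0]
    - [0,0,-0.6,0]
    - [0,0,-0.85,0]
    - [0,0,-1,0]
    - [0,-0.1,-1,0]
    - [0.3,-0.3,-1,0]
    - [0.5,-0.4,-1,0]
    - [0.5,-0.4,-1,0]

```text
time_s: 15.1
eef_pos: [399.4, -277.2, 225.7]
ee_rot: [[0.041, 0.999, -0.0], [0.999, -0.041, 0.001], [0.001, -0.0, -1.0]]
ft_force: [1.1, -0.7, -0.3]
finger_gap: 0.995
gripper_force: 0.0
```

```bash
python3 - <<'E'
from h import *
a=grab_frame("top");b=grab_frame("side")
cv2.imwrite("pics/c7.png",np.vstack([a[180:400,150:550],b[130:370,100:500]])[:,:,::-1]);s=arm.state();print(s["eef_pos"],s["ft_force"],s["finger_gap"])
E
```

```text
[ 400.56103588 -278.82239827  226.47449556] [ 0.08552892 -0.04857994 -0.30800603] 1.0033075812637227
```

View pics/c7.png

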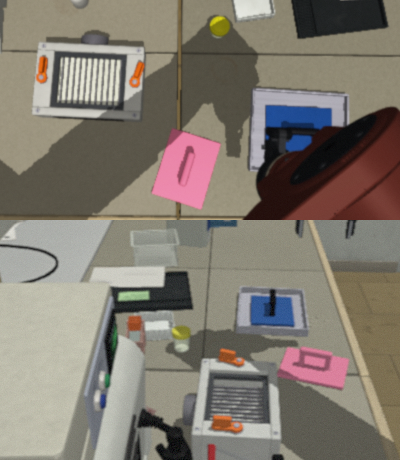

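The panel lies flat in the tray with its handle up (lower half, (272,308)). Both buttons are turned aside at (42,68) and (138,74) in the upper half, and the cup stands undisturbed. The arm is clear, so I hand in.

```bash
python3 -c "
from cell import arm
print(arm.sign_off())"
```

```text
the job is handed in; nothing more can be done
None
```

I turned both orange buttons well clear, lifted the blue panel out by its handle and lowered it gently to lie flat, handle up, in the steel tray; I handed the job in at about 15 s, and the result was not reported back.

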